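# Open the ratchet clamp

### The job

Open the ratchet clamp fully so that the white carton in it is free: press the red release button on the orange sliding jaw down, and while it stays pressed push the jaw back along its bar, away from the carton, all the way to the blue end stop; then take the hand away. Nothing needs gripping: do not grip, shift or lift the carton, and leave the other things on the bench where they are.

Things in the scene. Friction and masses are not known exactly. Their poses are not given: they have to be found in the camera images.
- clamp: ratchet clamp bolted to the bench (fixed): dark steel base plate 110 x 290 x 8 mm (x, y, z), steel bar along y on its centre line, bar top 38 mm up. Origin: centre of the plate's underside, on the bench top; z up, +y = direction in which the jaw opens. Blue fixed jaw at the -y end: 80 mm wide, y -138 to -122 mm, 95 mm high; beside it a platform, top 46 mm up, carries the carton.
- end_stop (a point): middle of the face of the blue end stop that the jaw's carriage meets, on the bar's centre line, 121 mm along clamp +y, 40 mm above the bench. The stop is 60 mm wide in x, 16 mm thick, 54 mm high. Fixed to the clamp.
- clamp_jaw (a joint): position of the orange sliding jaw along clamp +y, m: 0 = closed on the carton, 0.090 = fully back against the end stop (hard stop). Starts at 0.002 to 0.016. Saw teeth every 10 mm under the bar let it close but block opening (after at most 10 mm of slack) unless the release is pressed; then it slides with 2.5 N of friction, plus 6 N per m/s, and stays where it is left.
- jaw_plate (a point): middle of the orange jaw plate's face towards the carton, 72 mm above the bench, 40 mm in clamp -y from the button's centre; travels with the jaw. The plate is 80 mm wide in x, 12 mm thick with its black pad, top 100 mm above the bench.
- clamp_release (a joint): how far the red release button is pressed straight down, m: 0 = up, 0.009 = fully down (hard stop). The jaw is free to open from 0.006 on. The spring takes about 3 N to start and 6 N fully down, and lifts the button again when it is let go; at rest, also at the start, it may stand up to 0.006 down, its pawl on the slope of a tooth.
- release_top (a point): centre of the top face of the red button (36 mm in clamp x, 28 mm in clamp y), 66 mm above the bench when up (joint 0); it travels with jaw and button. Axes as clamp. A finger that presses it drags the jaw along by friction either way, so lift straight off at the end.
- push_wall (a point): middle of the orange push wall's inner face, towards the button, 28 mm in clamp +y from the button's centre, 78 mm above the bench; travels with the jaw. The wall is 60 mm wide in x, 8 mm thick, top 86 mm up. Between it and the jaw plate is an open pocket 56 mm long in y, button in the middle: a shut gripper's tips fit in, press the button and push the wall to clamp +y.
- carton: white carton 105 x 72 x 48 mm (clamp x, y, z), loose on the clamp's platform between the fixed jaw and the sliding jaw; its top is 94 mm above the bench. Origin: centre of its underside.
- pill_bottle: white screw-cap bottle, 40 mm diameter, 80 mm high, standing behind the clamp; origin at the centre of its underside.
- relay: grey plug-in relay 22 x 28 x 36 mm, standing behind the clamp; origin at the centre of its underside.
- side_cutter: red-handled side cutters 45 x 146 x 13 mm, lying in front of the clamp; origin at the centre of the underside.
- terminal: blue terminal block 40 x 48 x 10 mm, lying in front of the clamp; origin at the centre of its underside.
- tape: roll of blue tape, 61 mm diameter, 19 mm high, lying beside the clamp's end stop; origin at the centre of its underside.
There are look-alikes about, which are no part of the job. Leave any green look-alike of the carton alone.

How it is judged:
On the way, in this order (a step that is already met when the one before it is completed fails the run):
1. the red release is pressed while the jaw is still near the carton (value of joint clamp_release above 0.0055 m and value of joint clamp_jaw below 0.035 m), for 0.1 s.
2. the jaw has been pushed back to the end stop (value of joint clamp_jaw above 0.085 m), for 0.2 s.
At the end, for the whole second after the job is handed in: The jaw stands within 6 mm of its fully open position, the release button is let go (springs up to less than 7.5 mm down), and the carton rests within 12 mm of where it started (value of joint clamp_jaw above 0.084 m and value of joint clamp_release below 0.0075 m and distance of carton from where it was at the start of the episode below 0.012 m and linear speed of carton below 0.02 m/s); the robot touches nothing.
It fails at once if the carton is lifted, shifted or knocked (moved more than 15 mm) (distance of carton from where it was at the start of the episode above 0.015 m).
It fails at once if the fingers grip or push the carton (over 8 N) (contact force between the fingers and carton above 8 N).
It fails at once if another thing on the bench (the white bottle, the grey relay, the red side cutters, the blue terminal block, the blue tape roll) is moved more than 20 mm (distance of any of pill_bottle, relay, side_cutter, terminal, tape from where it was at the start of the episode above 0.02 m).
It also fails if it takes over 35 s, if anything falls off the work surface, if the arm or the gripper's body presses on something with over 40 N, if the wrist force passes 120 N, or if a joint passes its speed limit or range.

### The arm

A 6-joint arm with a two-finger parallel gripper is mounted at the origin on a cart in front of the work surface, level with it; the furniture and walls round the work are solid. World frame = base frame: x ahead of the robot, y to its left, z up, the work surface at z = 0. Lengths are in m, angles in rad, forces in N, time in s.
With the tool pointing down it reaches from about 0.35 to 0.975 m from the base axis. Payload 4.9 kg.
Tool frame: the origin (TCP) lies midway between the tips of the shut fingers; the grasp point (between the pads) lies manip.tcp_to_grasp behind it (manip.tcp_to_grasp is the distance from the TCP to the grasp point, in m); z points along the fingers, y is the line along which they close (so a half turn about z gives the same grasp; the last joint's range is limited). The gripper opens to 85 mm and grips with 20 to 120 N. Pads are 22 mm wide; open, the fingers measure 114 mm over their backs; the gripper's body (76 mm by 85 mm) begins 54 mm behind the grasp point. The pads swing forward as they close: fully open they stand 13 mm farther back than shut.
Start: joints at [-1.326, 0.053, 1.613, -0, 1.476, -0.119], TCP at [0.222, -0.584, 0.231] pointing down, gripper open.
Joint ranges: [-3.01, 3.01], [-1.01, 2.22], [0.06, 2.58], [-1.02, 4.17], [0.09, 2.62], [-3.14, 3.14]. Speed limits (rad/s): [2.57, 2.57, 3.14, 3.14, 3.14, 3.14].

### API

Orientations are given as a unit quaternion [w, x, y, z].
In Python, from plant import manip, grab_frame, calibration, job_done gives the robot as it stands.
- The arm moves only by the tool send_rows, never from a script. Its argument "rows" is a list of rows, each an object of numbers: "x", "y", "z": the shift along the tool's x, y, z normalised to -1 to 1, where 1 is 15 cm; "wx", "wy", "wz": the turn, a rotation vector about the tool's x, y, z normalised to -1 to 1, where 1 is pi/4 rad; "hand": the opening, from -1 (shut) to 1 (fully open). In form: [{"x": .., "y": .., "z": .., "wx": .., "wy": .., "wz": .., "hand": ..}, ...]. A call has exactly 10 rows; each row shifts and turns the commanded pose from where the row before left it, along the tool's axes as they then stand; what a row does not reach is not made up. A row lasts 1/12 s, in which the tool goes at most 41.7 mm and 7.16 degrees, less where a joint would pass 70% of its speed; a pose out of reach is approached as far as the arm can. A call with a number of a shift or a turn outside -1 to 1 is refused whole. A call with a gripper value outside its range is refused whole. The fingers move at their own pace and stop on an object; the grip force is fixed at half the most. Time passes only in rows, so rows that do not move let the fingers close, or fill a call up. It gives the time, the measured TCP pose, the force, the opening and the grip force at its end, in the units of the state.
- manip.state(): the state, without advancing time (a new reading comes with each control period).
- grab_frame(name): name is "side" or "top"; returns the picture (400x640x3 uint8, blue, green, red); there is no depth.
- calibration(name): a dict with "camera_matrix" (3x3 intrinsics, pixels), "R" (3x3) and "t" (3): a world point X has camera coordinates R X + t. Camera axes: x right, y down, z forward; pixel columns grow to the right and rows downward; lengths in m; the calibration is good to about 2 mm. A picture is of the moment at which its call begins. calibration takes no time and is no camera call.
- job_done(): hands the job in; it is judged then, once.
The state is a dict: "time": time; "joint_pos": joint angles; "joint_vel": joint speeds; "joint_efforts": joint torques, N m; "tool_pos": TCP position; "tool_rot": TCP orientation; "contact_force": force on the tool from outside, world axes, zero at the start; "ft_torque": the same for the moment, N m; "gripper_width": opening from 0.0 (shut) to 1.0 (fully open); "grasp_force": force on a finger pad.
Only numpy, scipy, OpenCV 4.12 (cv2) and the standard library are available. Lean on these libraries where they do the work, as an engineer would, in place of code of your own. Each camera call takes 0.05 s, during which the arm holds its last target. There are 200 camera calls.

## Working session

There is one attempt and no reset: what is moved stays moved. The work goes in short steps, Python scripts to look and compute and a tool call to move; the robot and the scene stay as the last step left them, time stands still between calls to the robot, and variables do not carry over. Pictures are saved under pics/ and viewed, at most 10 in all, crops included, and the job is handed in when it is done.

Besides the shell and the picture viewer there is one more tool, called after ">>>" by a JSON object that holds its "method" and its "body". send_rows: Moves the arm, as the interface text tells. Scaled input: -1 to 1 covers 15 cm each way for a shift and pi/4 rad each way for a turn. Its arguments: {"type":"object","properties":{"rows":{"type":"array","items":{"type":"object","properties":{"x":{"type":"number","minimum":-1,"maximum":1},"y":{"type":"number","minimum":-1,"maximum":1},"z":{"type":"number","minimum":-1,"maximum":1},"wx":{"type":"number","minimum":-1,"maximum":1},"wy":{"type":"number","minimum":-1,"maximum":1},"wz":{"type":"number","minimum":-1,"maximum":1},"hand":{"type":"number"}}}}},"required":["rows"]}

```bash
mkdir -p pics
python3 - <<'E'
from plant import manip, grab_frame, calibration
import cv2
for n in("top","side"):
    cv2.imwrite(f"pics/{n}0.png",grab_frame(n)); c=calibration(n); print(n,c["camera_matrix"],c["R"],c["t"])
s=manip.state();print(s["time"],s["tool_pos"],s["tool_rot"],manip.tcp_to_grasp)
E
```

```text
top [[513.05457126   0.         320.97103687]
 [  0.         513.05457126 190.34375734]
 [  0.           0.           1.        ]] [[ 2.78489881e-03 -9.99996088e-01  2.62435405e-04]
 [-9.97422823e-01 -2.79654737e-03 -7.16930305e-02]
 [ 7.16934839e-02 -6.21012277e-05 -9.97426709e-01]] [0.0284511  0.57338322 1.29259112]
side [[416.1064685    0.         322.49109466]
 [  0.         416.1064685  194.62668266]
 [  0.           0.           1.        ]] [[-0.98860327 -0.15047681 -0.00450682]
 [-0.07663549  0.52879665 -0.84528167]
 [ 0.12957848 -0.83530284 -0.53430196]] [0.54621693 0.07601108 0.94126484]
0.1 [ 0.22222279 -0.58354157  0.23013402] [-9.69319227e-04  9.83505370e-01  1.80876321e-01 -6.42740510e-05] 0.0187
```

View pics/top0.png

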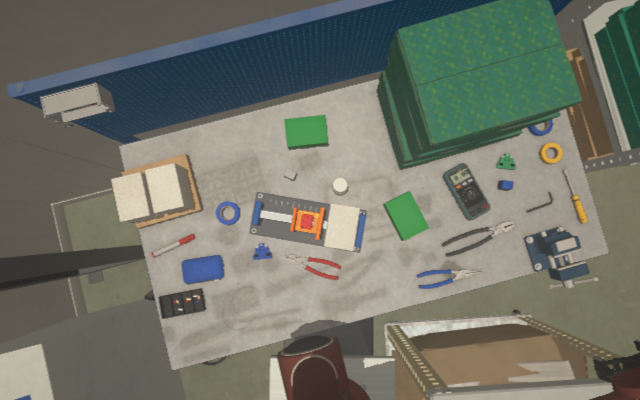

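View pics/side0.png

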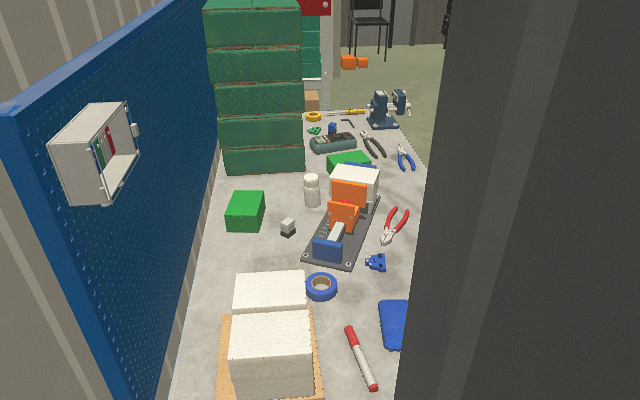

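The top view shows the clamp running from the fixed jaw at about (362,228) to the end stop at (256,210), with the red button at about (307,222). In the side view the orange jaw is at about (345,205), the end stop at (327,250), and the tape roll at (321,287). Next I'll measure these by colour.

```bash
cat > h.py <<'E'
import numpy as np, cv2
from plant import calibration
def ray(n,uv,z):
    c=calibration(n);K=np.array(c["camera_matrix"]);R=np.array(c["R"]);t=np.array(c["t"])
    o=-R.T@t; d=R.T@np.linalg.inv(K)@np.array([uv[0],uv[1],1.]); return o+d*(z-o[2])/d[2]
E
python3 - <<'E'
from h import *
im=cv2.imread("pics/top0.png");x0,y0,x1,y1=235,180,380,260
hsv=cv2.cvtColor(im,cv2.COLOR_BGR2HSV)
def blobs(n,lo,hi,z):
    m=cv2.inRange(hsv,lo,hi);k=np.zeros_like(m);k[y0:y1,x0:x1]=m[y0:y1,x0:x1]
    for c in cv2.findContours(k,cv2.RETR_EXTERNAL,cv2.CHAIN_APPROX_NONE)[0]:
        if cv2.contourArea(c)>25:
            r=cv2.minAreaRect(c);b=cv2.boxPoints(r)
            print(n,np.round(r[0],1),np.round(r[1],1),round(r[2],1),"ctr",ray("top",r[0],z).round(4),"corners",[ray("top",p,z)[:2].round(3).tolist() for p in b])
blobs("red",(0,150,80),(5,255,255),.063);blobs("red2",(172,120,80),(180,255,255),.063)
blobs("orange",(6,150,100),(18,255,255),.09)
blobs("blue",(105,120,50),(120,255,255),.075)
blobs("white",(10,0,190),(40,60,255),.094)
blobs("dark",(0,0,20),(180,90,95),.008)
cv2.imwrite("pics/crop.png",cv2.resize(im[y0:y1,x0:x1],None,fx=5,fy=5,interpolation=cv2.INTER_NEAREST))
E
```

```text
red [306.3 221.1] [10.2 13.6] 9.5 ctr [0.494 0.066 0.063] corners [[0.479, 0.081], [0.513, 0.076], [0.509, 0.051], [0.475, 0.056]]
orange [306.6 221.3] [30.4 31.7] 9.9 ctr [0.4934 0.0645 0.09  ] corners [[0.462, 0.107], [0.537, 0.094], [0.525, 0.022], [0.45, 0.035]]
blue [261.3 251.8] [11.8 16.1] 82.9 ctr [0.4192 0.1747 0.075 ] corners [[0.431, 0.196], [0.436, 0.157], [0.408, 0.153], [0.403, 0.192]]
blue [359.8 230.2] [ 3.9 30.4] 9.5 ctr [ 0.4721 -0.0649  0.075 ] corners [[0.436, -0.054], [0.509, -0.066], [0.508, -0.076], [0.435, -0.063]]
blue [236.5 213. ] [ 3. 16.] 0.0 ctr [0.5133 0.2365 0.075 ] corners [[0.494, 0.24], [0.533, 0.24], [0.533, 0.233], [0.494, 0.233]]
blue [256.3 212.6] [ 4.6 21.7] 10.3 ctr [0.5145 0.188  0.075 ] corners [[0.489, 0.198], [0.542, 0.189], [0.54, 0.178], [0.487, 0.187]]
white [275.9 216.1] [30.7  7.1] 9.5 ctr [0.5056 0.1384 0.094 ] corners [[0.503, 0.176], [0.52, 0.174], [0.508, 0.1], [0.491, 0.103]]
white [339.9 226. ] [32.3 44.5] 9.2 ctr [ 0.4821 -0.0156  0.094 ] corners [[0.436, 0.031], [0.541, 0.014], [0.529, -0.063], [0.424, -0.045]]
white [340.  185.5] [11. 14.] 90.0 ctr [ 0.5799 -0.0159  0.094 ] corners [[0.593, 0.001], [0.593, -0.033], [0.567, -0.033], [0.567, 0.001]]
```

View pics/crop.png

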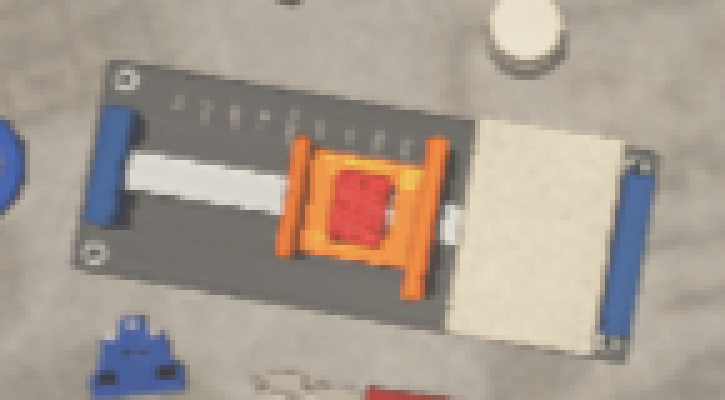

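>>> {"method": "send_rows", "body": {"rows": [{"z": -0.2,"hand": -1},{"z": -0.2,"hand": -1},{"x": 0.187,"y": 0.071,"hand": -1},{"x": 0.187,"y": 0.071,"hand": -1},{"x": 0.187,"y": 0.071,"hand": -1},{"x": 0.119,"y": -0.161,"hand": -1},{"x": 0.119,"y": -0.161,"hand": -1},{"x": 0.119,"y": -0.161,"hand": -1},{"x": 0.119,"y": -0.161,"hand": -1},{"x": 0.119,"y": -0.161,"hand": -1}]}}

```text
invalid input at $.rows[0]: expected keys x, y, z, wx, wy, wz, hand
```

>>> {"method": "send_rows", "body": {"rows": [{"x": 0.119,"y": -0.161,"hand": -1},{"x": 0.119,"y": -0.161,"hand": -1},{"x": 0.119,"y": -0.161,"hand": -1},{"x": 0.119,"y": -0.161,"hand": -1},{"x": 0.119,"y": -0.161,"hand": -1},{"x": 0.119,"y": -0.161,"hand": -1},{"x": 0.119,"y": -0.161,"hand": -1},{"x": 0.119,"y": -0.161,"hand": -1},{"x": 0.119,"y": -0.161,"hand": -1},{"x": 0.119,"y": -0.161,"hand": -1}]}}

```text
invalid input at $.rows[0]: expected keys x, y, z, wx, wy, wz, hand
```

>>> {"method": "send_rows", "body": {"rows": [{"x": 0,"y": 0,"z": -0.2,"wx": 0,"wy": 0,"wz": 0,"hand": -1},{"x": 0,"y": 0,"z": -0.2,"wx": 0,"wy": 0,"wz": 0,"hand": -1},{"x": 0.187,"y": 0.071,"z": 0,"wx": 0,"wy": 0,"wz": 0,"hand": -1},{"x": 0.187,"y": 0.071,"z": 0,"wx": 0,"wy": 0,"wz": 0,"hand": -1},{"x": 0.187,"y": 0.071,"z": 0,"wx": 0,"wy": 0,"wz": 0,"hand": -1},{"x": 0.119,"y": -0.161,"z": 0,"wx": 0,"wy": 0,"wz": 0,"hand": -1},{"x": 0.119,"y": -0.161,"z": 0,"wx": 0,"wy": 0,"wz": 0,"hand": -1},{"x": 0.119,"y": -0.161,"z": 0,"wx": 0,"wy": 0,"wz": 0,"hand": -1},{"x": 0.119,"y": -0.161,"z": 0,"wx": 0,"wy": 0,"wz": 0,"hand": -1},{"x": 0.119,"y": -0.161,"z": 0,"wx": 0,"wy": 0,"wz": 0,"hand": -1}]}}

```text
time: 0.93
tool_pos: [0.353, -0.4378, 0.2905]
tool_rot: [-0.001, 0.984, 0.181, -0.0]
contact_force: [0.4, 0.4, 0.1]
gripper_width: 0.004
grasp_force: 0.0
```

>>> {"method": "send_rows", "body": {"rows": [{"x": 0.119,"y": -0.161,"z": 0,"wx": 0,"wy": 0,"wz": 0,"hand": -1},{"x": 0.119,"y": -0.161,"z": 0,"wx": 0,"wy": 0,"wz": 0,"hand": -1},{"x": 0.119,"y": -0.161,"z": 0,"wx": 0,"wy": 0,"wz": 0,"hand": -1},{"x": 0.119,"y": -0.161,"z": 0,"wx": 0,"wy": 0,"wz": 0,"hand": -1},{"x": 0.119,"y": -0.161,"z": 0,"wx": 0,"wy": 0,"wz": 0,"hand": -1},{"x": 0.119,"y": -0.161,"z": 0,"wx": 0,"wy": 0,"wz": 0,"hand": -1},{"x": 0.119,"y": -0.161,"z": 0,"wx": 0,"wy": 0,"wz": 0,"hand": -1},{"x": 0.119,"y": -0.161,"z": 0,"wx": 0,"wy": 0,"wz": 0,"hand": -1},{"x": 0.119,"y": -0.161,"z": 0,"wx": 0,"wy": 0,"wz": 0,"hand": -1},{"x": 0.119,"y": -0.161,"z": 0,"wx": 0,"wy": 0,"wz": 0,"hand": -1}]}}

```text
time: 1.77
tool_pos: [0.4336, -0.1486, 0.2908]
tool_rot: [-0.0, 0.984, 0.181, -0.0]
contact_force: [1.0, 0.4, 0.6]
gripper_width: 0.002
grasp_force: 0.0
```

>>> {"method": "send_rows", "body": {"rows": [{"x": 0.119,"y": -0.161,"z": 0,"wx": 0,"wy": 0,"wz": 0,"hand": -1},{"x": 0.119,"y": -0.161,"z": 0,"wx": 0,"wy": 0,"wz": 0,"hand": -1},{"x": 0.119,"y": -0.161,"z": 0,"wx": 0,"wy": 0,"wz": 0,"hand": -1},{"x": 0.119,"y": -0.161,"z": 0,"wx": 0,"wy": 0,"wz": 0,"hand": -1},{"x": 0.119,"y": -0.161,"z": 0,"wx": 0,"wy": 0,"wz": 0,"hand": -1},{"x": 0.119,"y": -0.161,"z": 0,"wx": 0,"wy": 0,"wz": 0,"hand": -1},{"x": 0,"y": 0,"z": 0,"wx": 0,"wy": 0,"wz": -0.147,"hand": -1},{"x": 0,"y": 0,"z": 0,"wx": 0,"wy": 0,"wz": -0.147,"hand": -1},{"x": 0,"y": 0,"z": 0,"wx": 0,"wy": 0,"wz": -0.147,"hand": -1},{"x": 0,"y": 0,"z": 0,"wx": 0,"wy": 0,"wz": -0.147,"hand": -1}]}}

```text
time: 2.6
tool_pos: [0.482, 0.0238, 0.2907]
tool_rot: [-0.0, 0.915, 0.404, -0.0]
contact_force: [-0.2, -0.3, 0.4]
gripper_width: 0.001
grasp_force: 0.0
```

>>> {"method": "send_rows", "body": {"rows": [{"x": 0,"y": 0,"z": 0,"wx": 0,"wy": 0,"wz": -0.147,"hand": -1},{"x": 0,"y": 0,"z": 0,"wx": 0,"wy": 0,"wz": -0.147,"hand": -1},{"x": 0,"y": 0,"z": 0,"wx": 0,"wy": 0,"wz": -0.147,"hand": -1},{"x": 0,"y": 0,"z": 0,"wx": 0,"wy": 0,"wz": -0.147,"hand": -1},{"x": 0,"y": 0,"z": 0,"wx": 0,"wy": 0,"wz": -0.147,"hand": -1},{"x": 0,"y": 0,"z": 0.2,"wx": 0,"wy": 0,"wz": 0,"hand": -1},{"x": 0,"y": 0,"z": 0.2,"wx": 0,"wy": 0,"wz": 0,"hand": -1},{"x": 0,"y": 0,"z": 0.2,"wx": 0,"wy": 0,"wz": 0,"hand": -1},{"x": 0,"y": 0,"z": 0.2,"wx": 0,"wy": 0,"wz": 0,"hand": -1},{"x": 0,"y": 0,"z": 0,"wx": 0,"wy": 0,"wz": 0,"hand": -1}]}}

```text
time: 3.43
tool_pos: [0.4775, 0.0238, 0.1637]
tool_rot: [-0.005, 0.764, 0.645, -0.005]
contact_force: [-1.9, -0.8, -1.3]
gripper_width: -0.004
grasp_force: 0.0
```

Run:
```python
from h import *
from plant import manip,grab_frame
from scipy.spatial.transform import Rotation as Ro
s=manip.state();q=s["tool_rot"];R=Ro.from_quat([q[1],q[2],q[3],q[0]]).as_matrix()
p=np.array(s["tool_pos"]);print(s["time"],p,R.round(3).tolist(),s["contact_force"])
# clamp axis from plate-independent points: fixed jaw top (z .095, y=-.130), end stop top (z .054, y=.129)
a=ray("top",(359.8,230.2),.09);b=ray("top",(256.3,212.6),.05);d=(b-a)[:2];L=np.hypot(*d);d/=L
print("axis",d,"len",L,"(0.259)");mid=(a+b)[:2]/2
btn=ray("top",(306.3,221.1),.063)[:2];car=ray("top",(339.9,226),.094)[:2];n=np.array([d[1],-d[0]])
for nm,v in(("btn",btn),("carton",car)): print(nm,(v-mid)@d,(v-mid)@n)
for t in (btn+.002*d,): print("tool delta units",(R.T@(np.r_[t,.085]-p)/.15).round(3))
cv2.imwrite("pics/side1.png",cv2.resize(grab_frame("side")[150:290,260:420],None,fx=4,fy=4))
```

```text
3.4333 [0.47751309 0.02383981 0.1637352 ] [[0.167, 0.986, -0.013], [0.986, -0.167, 0.001], [-0.001, -0.013, -1.0]] [-1.94349197 -0.79042298 -1.31951383]
axis [0.1656208  0.98618951] len 0.2585748391732417 (0.259)
btn 0.0023666114852852202 5.2134603783152286e-05
carton -0.08018544142458467 0.0018492553003531722
tool delta units [0.31  0.069 0.524]
```

View pics/side1.png

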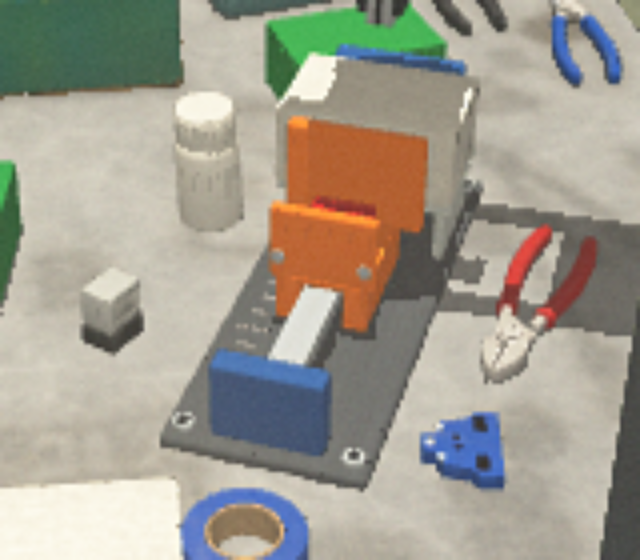

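The geometry agrees: the axis length is 0.2586 against 0.259, and the button is on the centre line. The crop shows the clamp clear, with the gripper just above the carton at about (385,10). Next is a move over the pocket, staying high.

>>> {"method": "send_rows", "body": {"rows": [{"x": 0.1,"y": 0.02,"z": 0,"wx": 0,"wy": 0,"wz": 0,"hand": -1},{"x": 0.1,"y": 0.02,"z": 0,"wx": 0,"wy": 0,"wz": 0,"hand": -1},{"x": 0.1,"y": 0.02,"z": 0,"wx": 0,"wy": 0,"wz": 0,"hand": -1},{"x": 0,"y": 0,"z": 0.1,"wx": 0,"wy": 0,"wz": 0,"hand": -1},{"x": 0,"y": 0,"z": 0.1,"wx": 0,"wy": 0,"wz": 0,"hand": -1},{"x": 0,"y": 0,"z": 0.1,"wx": 0,"wy": 0,"wz": 0,"hand": -1},{"x": 0,"y": 0,"z": 0,"wx": 0,"wy": 0,"wz": 0,"hand": -1},{"x": 0,"y": 0,"z": 0,"wx": 0,"wy": 0,"wz": 0,"hand": -1},{"x": 0,"y": 0,"z": 0,"wx": 0,"wy": 0,"wz": 0,"hand": -1},{"x": 0,"y": 0,"z": 0,"wx": 0,"wy": 0,"wz": 0,"hand": -1}]}}

```text
time: 4.32
tool_pos: [0.5, 0.0661, 0.1285]
tool_rot: [0.001, 0.764, 0.645, 0.001]
contact_force: [0.3, 0.2, 0.4]
gripper_width: -0.001
grasp_force: 0.0
```

```bash
cat >> h.py <<'E'
def rep():
    from plant import manip
    from scipy.spatial.transform import Rotation as Ro
    s=manip.state();q=s["tool_rot"];R=Ro.from_quat([q[1],q[2],q[3],q[0]]).as_matrix();p=np.array(s["tool_pos"])
    d=np.array([.1656,.9862]);o=np.array([.494,.066])
    print(s["time"],p.round(4),"rel btn0 along/across",((p[:2]-o)@d).round(4),((p[:2]-o)@[d[1],-d[0]]).round(4),"F",np.round(s["contact_force"],1),"R",R.round(3).tolist())
    return R,p
E
python3 -c "
from h import *
R,p=rep();print((R.T@(np.r_[.494+.0003,.066+.002,.07]-p)/.15).round(3))"
```

```text
4.3167 [0.5    0.0661 0.1285] rel btn0 along/across 0.0011 0.0059 F [0.3 0.2 0.4] R [[0.167, 0.986, 0.003], [0.986, -0.167, -0.0], [0.001, 0.003, -1.0]]
[ 0.006 -0.041  0.39 ]
```

>>> {"method": "send_rows", "body": {"rows": [{"x": 0.006,"y": -0.04,"z": 0,"wx": 0,"wy": 0,"wz": 0,"hand": -1},{"x": 0,"y": 0,"z": 0.08,"wx": 0,"wy": 0,"wz": 0,"hand": -1},{"x": 0,"y": 0,"z": 0.08,"wx": 0,"wy": 0,"wz": 0,"hand": -1},{"x": 0,"y": 0,"z": 0.08,"wx": 0,"wy": 0,"wz": 0,"hand": -1},{"x": 0,"y": 0,"z": 0.08,"wx": 0,"wy": 0,"wz": 0,"hand": -1},{"x": 0,"y": 0,"z": 0.07,"wx": 0,"wy": 0,"wz": 0,"hand": -1},{"x": 0,"y": 0,"z": 0.03,"wx": 0,"wy": 0,"wz": 0,"hand": -1},{"x": 0,"y": 0,"z": 0.03,"wx": 0,"wy": 0,"wz": 0,"hand": -1},{"x": 0,"y": 0,"z": 0,"wx": 0,"wy": 0,"wz": 0,"hand": -1},{"x": 0,"y": 0,"z": 0,"wx": 0,"wy": 0,"wz": 0,"hand": -1}]}}

```text
time: 5.15
tool_pos: [0.4926, 0.0681, 0.0589]
tool_rot: [-0.0, 0.764, 0.645, -0.001]
contact_force: [-2.9, 0.4, 4.9]
gripper_width: -0.0
grasp_force: 2.3
```

```bash
python3 -c "
from h import *
rep()"
```

```text
5.15 [0.4926 0.0681 0.0589] rel btn0 along/across 0.0018 -0.0017 F [-2.9  0.4  4.9] R [[0.167, 0.986, -0.001], [0.986, -0.167, -0.0], [-0.0, -0.001, -1.0]]
```

The button is pressed about 7 mm with 5 N on it. I'll press a little deeper, hold, then push along clamp +y (tool x).

>>> {"method": "send_rows", "body": {"rows": [{"x": 0,"y": 0,"z": 0.02,"wx": 0,"wy": 0,"wz": 0,"hand": -1},{"x": 0,"y": 0,"z": 0,"wx": 0,"wy": 0,"wz": 0,"hand": -1},{"x": 0,"y": 0,"z": 0,"wx": 0,"wy": 0,"wz": 0,"hand": -1},{"x": 0.04,"y": 0,"z": 0,"wx": 0,"wy": 0,"wz": 0,"hand": -1},{"x": 0.04,"y": 0,"z": 0,"wx": 0,"wy": 0,"wz": 0,"hand": -1},{"x": 0.04,"y": 0,"z": 0,"wx": 0,"wy": 0,"wz": 0,"hand": -1},{"x": 0.04,"y": 0,"z": 0,"wx": 0,"wy": 0,"wz": 0,"hand": -1},{"x": 0.04,"y": 0,"z": 0,"wx": 0,"wy": 0,"wz": 0,"hand": -1},{"x": 0,"y": 0,"z": 0,"wx": 0,"wy": 0,"wz": 0,"hand": -1},{"x": 0,"y": 0,"z": 0,"wx": 0,"wy": 0,"wz": 0,"hand": -1}]}}

```text
time: 5.98
tool_pos: [0.4989, 0.0983, 0.0572]
tool_rot: [0.0, 0.764, 0.645, 0.001]
contact_force: [-2.2, 0.9, 4.4]
gripper_width: -0.002
grasp_force: 2.6
```

```bash
python3 -c "
from h import *
rep()"
```

```text
5.9833 [0.4989 0.0983 0.0572] rel btn0 along/across 0.0327 -0.0005 F [-2.2  0.9  4.4] R [[0.167, 0.986, 0.002], [0.986, -0.167, 0.001], [0.001, 0.002, -1.0]]
```

>>> {"method": "send_rows", "body": {"rows": [{"x": 0.05,"y": 0,"z": 0,"wx": 0,"wy": 0,"wz": 0,"hand": -1},{"x": 0.05,"y": 0,"z": 0,"wx": 0,"wy": 0,"wz": 0,"hand": -1},{"x": 0.05,"y": 0,"z": 0,"wx": 0,"wy": 0,"wz": 0,"hand": -1},{"x": 0.05,"y": 0,"z": 0,"wx": 0,"wy": 0,"wz": 0,"hand": -1},{"x": 0.05,"y": 0,"z": 0,"wx": 0,"wy": 0,"wz": 0,"hand": -1},{"x": 0.05,"y": 0,"z": 0,"wx": 0,"wy": 0,"wz": 0,"hand": -1},{"x": 0.05,"y": 0,"z": 0,"wx": 0,"wy": 0,"wz": 0,"hand": -1},{"x": 0.04,"y": 0,"z": 0,"wx": 0,"wy": 0,"wz": 0,"hand": -1},{"x": 0,"y": 0,"z": 0,"wx": 0,"wy": 0,"wz": 0,"hand": -1},{"x": 0,"y": 0,"z": 0,"wx": 0,"wy": 0,"wz": 0,"hand": -1}]}}

```text
time: 6.82
tool_pos: [0.5093, 0.1559, 0.0575]
tool_rot: [0.001, 0.764, 0.645, 0.002]
contact_force: [-1.6, 0.5, 4.9]
gripper_width: 0.002
grasp_force: 2.5
```

```bash
python3 -c "
from h import *
rep()"
```

```text
6.8167 [0.5093 0.1559 0.0575] rel btn0 along/across 0.0912 0.0002 F [-1.6  0.5  4.9] R [[0.167, 0.986, 0.004], [0.986, -0.167, 0.001], [0.001, 0.004, -1.0]]
```

>>> {"method": "send_rows", "body": {"rows": [{"x": 0.03,"y": 0,"z": 0,"wx": 0,"wy": 0,"wz": 0,"hand": -1},{"x": 0.03,"y": 0,"z": 0,"wx": 0,"wy": 0,"wz": 0,"hand": -1},{"x": 0,"y": 0,"z": 0,"wx": 0,"wy": 0,"wz": 0,"hand": -1},{"x": 0,"y": 0,"z": 0,"wx": 0,"wy": 0,"wz": 0,"hand": -1},{"x": 0,"y": 0,"z": 0,"wx": 0,"wy": 0,"wz": 0,"hand": -1},{"x": 0,"y": 0,"z": 0,"wx": 0,"wy": 0,"wz": 0,"hand": -1},{"x": 0,"y": 0,"z": 0,"wx": 0,"wy": 0,"wz": 0,"hand": -1},{"x": 0,"y": 0,"z": 0,"wx": 0,"wy": 0,"wz": 0,"hand": -1},{"x": 0,"y": 0,"z": 0,"wx": 0,"wy": 0,"wz": 0,"hand": -1},{"x": 0,"y": 0,"z": 0,"wx": 0,"wy": 0,"wz": 0,"hand": -1}]}}

```text
time: 7.65
tool_pos: [0.5108, 0.1633, 0.0574]
tool_rot: [0.002, 0.764, 0.645, 0.001]
contact_force: [-0.9, -4.2, 4.4]
gripper_width: -0.003
grasp_force: 3.7
```

Run:
```python
from h import *
from plant import grab_frame
rep()
cv2.imwrite("pics/side2.png",cv2.resize(grab_frame("side")[170:290,270:410],None,fx=5,fy=5))
```

```text
7.65 [0.5108 0.1633 0.0574] rel btn0 along/across 0.0988 0.0004 F [-0.9 -4.2  4.4] R [[0.167, 0.986, 0.004], [0.986, -0.167, -0.002], [-0.001, 0.004, -1.0]]
```

View pics/side2.png

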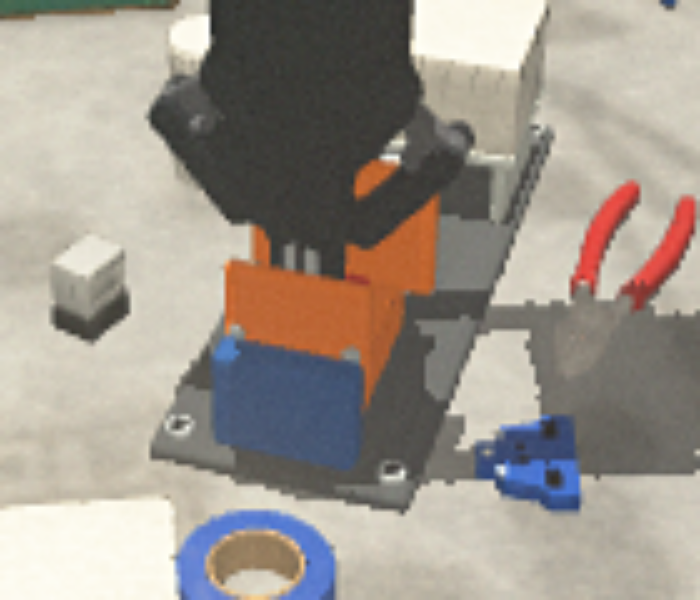

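The jaw looks to be at the end stop (wall at about (300,300), stop at (288,400)) and the carton hasn't moved. I'll push a bit more to confirm hard contact.

>>> {"method": "send_rows", "body": {"rows": [{"x": 0.025,"y": 0,"z": 0,"wx": 0,"wy": 0,"wz": 0,"hand": -1},{"x": 0.025,"y": 0,"z": 0,"wx": 0,"wy": 0,"wz": 0,"hand": -1},{"x": 0,"y": 0,"z": 0,"wx": 0,"wy": 0,"wz": 0,"hand": -1},{"x": 0,"y": 0,"z": 0,"wx": 0,"wy": 0,"wz": 0,"hand": -1},{"x": 0,"y": 0,"z": 0,"wx": 0,"wy": 0,"wz": 0,"hand": -1},{"x": 0,"y": 0,"z": 0,"wx": 0,"wy": 0,"wz": 0,"hand": -1},{"x": 0,"y": 0,"z": 0,"wx": 0,"wy": 0,"wz": 0,"hand": -1},{"x": 0,"y": 0,"z": 0,"wx": 0,"wy": 0,"wz": 0,"hand": -1},{"x": 0,"y": 0,"z": 0,"wx": 0,"wy": 0,"wz": 0,"hand": -1},{"x": 0,"y": 0,"z": 0,"wx": 0,"wy": 0,"wz": 0,"hand": -1}]}}

```text
time: 8.53
tool_pos: [0.5107, 0.1634, 0.0575]
tool_rot: [0.006, 0.763, 0.646, -0.007]
contact_force: [-8.6, -32.4, 15.9]
gripper_width: 0.002
grasp_force: 20.1
```

```bash
python3 -c "
from h import *
rep()"
```

```text
8.5333 [0.5107 0.1634 0.0575] rel btn0 along/across 0.0988 0.0004 F [ -8.6 -32.4  15.9] R [[0.166, 0.986, -0.002], [0.986, -0.166, -0.018], [-0.018, 0.001, -1.0]]
```

That is hard contact, 32 N with no movement. I'll take off the push, then lift straight up.

>>> {"method": "send_rows", "body": {"rows": [{"x": -0.025,"y": 0,"z": 0,"wx": 0,"wy": 0,"wz": 0,"hand": -1},{"x": -0.023,"y": 0,"z": 0,"wx": 0,"wy": 0,"wz": 0,"hand": -1},{"x": 0,"y": 0,"z": 0,"wx": 0,"wy": 0,"wz": 0,"hand": -1},{"x": 0,"y": 0,"z": 0,"wx": 0,"wy": 0,"wz": 0,"hand": -1},{"x": 0,"y": 0,"z": -0.04,"wx": 0,"wy": 0,"wz": 0,"hand": -1},{"x": 0,"y": 0,"z": -0.06,"wx": 0,"wy": 0,"wz": 0,"hand": -1},{"x": 0,"y": 0,"z": -0.1,"wx": 0,"wy": 0,"wz": 0,"hand": -1},{"x": 0,"y": 0,"z": -0.15,"wx": 0,"wy": 0,"wz": 0,"hand": -1},{"x": 0,"y": 0,"z": -0.15,"wx": 0,"wy": 0,"wz": 0,"hand": -1},{"x": 0,"y": 0,"z": -0.15,"wx": 0,"wy": 0,"wz": 0,"hand": -1}]}}

```text
time: 9.37
tool_pos: [0.5089, 0.1652, 0.1546]
tool_rot: [-0.001, 0.764, 0.645, 0.001]
contact_force: [0.0, -0.2, 0.6]
gripper_width: 0.002
grasp_force: 0.0
```

>>> {"method": "send_rows", "body": {"rows": [{"x": 0,"y": 0,"z": -0.2,"wx": 0,"wy": 0,"wz": 0,"hand": -1},{"x": 0,"y": 0,"z": -0.2,"wx": 0,"wy": 0,"wz": 0,"hand": -1},{"x": 0,"y": 0,"z": -0.2,"wx": 0,"wy": 0,"wz": 0,"hand": -1},{"x": 0,"y": 0,"z": 0,"wx": 0,"wy": 0,"wz": 0,"hand": -1},{"x": 0,"y": 0,"z": 0,"wx": 0,"wy": 0,"wz": 0,"hand": -1},{"x": 0,"y": 0,"z": 0,"wx": 0,"wy": 0,"wz": 0,"hand": -1},{"x": 0,"y": 0,"z": 0,"wx": 0,"wy": 0,"wz": 0,"hand": -1},{"x": 0,"y": 0,"z": 0,"wx": 0,"wy": 0,"wz": 0,"hand": -1},{"x": 0,"y": 0,"z": 0,"wx": 0,"wy": 0,"wz": 0,"hand": -1},{"x": 0,"y": 0,"z": 0,"wx": 0,"wy": 0,"wz": 0,"hand": -1}]}}

```text
time: 10.2
tool_pos: [0.5088, 0.1645, 0.2422]
tool_rot: [-0.001, 0.764, 0.645, -0.001]
contact_force: [0.7, 0.1, 0.9]
gripper_width: -0.004
grasp_force: 0.0
```

Run:
```python
from h import *
from plant import grab_frame
rep()
cv2.imwrite("pics/side3.png",cv2.resize(grab_frame("side")[170:290,270:410],None,fx=5,fy=5))
```

```text
10.2 [0.5088 0.1645 0.2422] rel btn0 along/across 0.0995 -0.0017 F [0.7 0.1 0.9] R [[0.167, 0.986, -0.002], [0.986, -0.167, -0.0], [-0.001, -0.002, -1.0]]
```

View pics/side3.png

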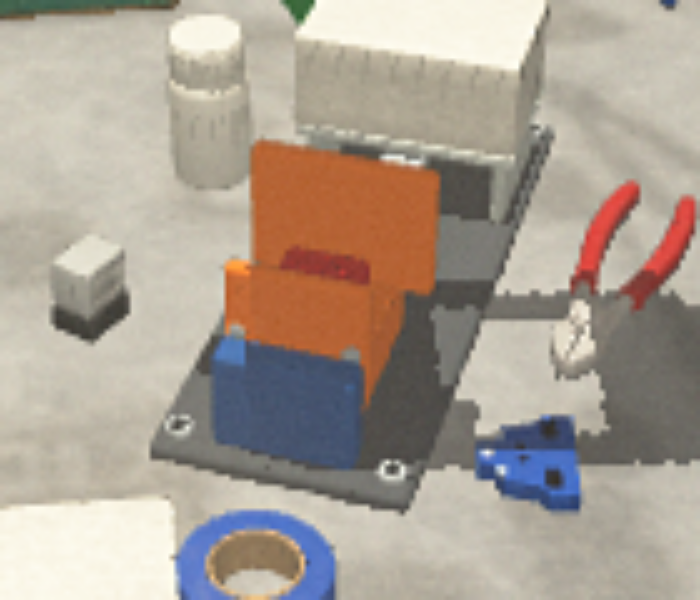

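The jaw stands against the end stop (wall at about (300,300)), the button is up (325,265), and the carton is still in place at (420,80). The hand is clear.

```bash
python3 -c "
from plant import job_done
print(job_done())"
```

```text
the job is handed in; nothing more can be done
None
```

The clamp is fully open: the jaw is hard against the blue end stop, the button is released, the carton has not visibly moved, the hand is clear, and the job is handed in (no verdict came back).

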